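# Tip the handlebar grips out of the divided caddy

## Task

Pick up the divided wooden caddy by its centre handle and, without touching the parts in it, tip it low over the open steel tray so that both round handlebar grips roll out of their trough into the tray while the bike pedal stays in the other trough. Then set the caddy down upright in the middle of the rubber mat and let go; leave the tape roll, flower pot and glass jar alone.

Things in the scene. Friction and masses are not known exactly. Their poses are not given: they have to be found in the camera images.
- caddy: Loose plywood caddy, 0.32 kg (0.63 with its parts): upright centre wall that is also the handle, an open trough on each side. Origin: centre of its underside; x along the wall, y across it, z up. 150 mm long, 232 wide, 130 high. Trough floor 6 mm thick, flat out to 70 mm from the wall's middle; end walls 46 mm high. Starts on the mat, at any yaw.
- caddy_handle (a point): Where to grip the caddy: the middle of its handle rail, 115 mm above the caddy's underside and 15 mm below the rail's top. The rail is 14 mm thick (in y), 120 mm long (in x) and clear on both sides; below it the 14 mm wall runs on down to the floor. Axes as the caddy's.
- caddy_lip1 (a point): Middle of the outer lip of the trough on the caddy's +y side, 115 mm out from the wall's middle and 32 mm above the underside. From the flat floor the outer side slopes up to this lip at only 30 degrees: a round part rolls out once the caddy is tipped more than 30 degrees to that side about its x axis; 45 to 50 degrees empties it. Axes as the caddy's.
- caddy_lip2 (a point): The same for the trough on the -y side.
- grip_a: One of two equal handlebar grips: a ribbed black rubber cylinder with a metal collar at both ends, 120 mm long, 34 mm across the collars, 65 g. Origin at its centre, x along its length. Both grips lie side by side along one trough.
- grip_b: The other handlebar grip, as grip_a.
- pedal: Aluminium platform bike pedal, a flat frame 90 x 58 x 24 mm with a 26 mm axle stub, about 170 g. Origin at the centre of the frame, x along the axle. It lies flat in the other trough.
- tray: Loose open steel tray, 200 mm in its x, 260 mm in its y, 55 mm high, walls and floor 4 to 5 mm, 0.9 kg. Origin: centre of its underside, z up.
- mat: Flat black rubber mat fixed to the bench, 260 x 260 mm, 4 mm thick. Origin: centre of its underside. The caddy starts near its middle.
- tape: Bystander: roll of grey tape lying flat, 100 mm across, 48 mm high. Origin: centre of its underside.
- pot: Bystander: empty terracotta flower pot, 100 mm across, 90 mm high. Origin: centre of its underside.
- jar: Bystander: closed glass jar, 70 mm across, 95 mm high. Origin: centre of its underside.
Things that resemble listed ones, but are neither listed nor needed, are in the scene too. Of the things shaped like the pedal, the aluminium one is meant.

How it is judged:
On the way, in this order (a step that is already met when the one before it is completed fails the run):
1. the caddy is lifted and tipped (more than 20 degrees) over the tray, not yet emptied (angle between caddy's own z axis and vertical above 0.35 rad and horizontal distance between caddy_handle and tray below 0.22 m).
2. both grips lie in the tray (x of grip_a in the frame of tray between -0.1 and 0.1 m and y of grip_a in the frame of tray between -0.13 and 0.13 m and z of grip_a in the frame of tray between 0 and 0.055 m and x of grip_b in the frame of tray between -0.1 and 0.1 m and y of grip_b in the frame of tray between -0.13 and 0.13 m and z of grip_b in the frame of tray between 0 and 0.055 m), for 0.2 s.
At the end, for the whole second after the job is handed in: Both grips lie inside the tray, which stands level; the pedal is still in its own trough of the caddy; the caddy stands upright (within 0.08 rad) and at rest on the mat, its centre within 50 mm of the mat's centre, at any yaw (all of step 2 and x of pedal in the frame of caddy between -0.075 and 0.075 m and y of pedal in the frame of caddy between -0.115 and 0 m and z of pedal in the frame of caddy between 0 and 0.07 m and horizontal distance between caddy and mat below 0.05 m and angle between each of caddy, tray's own z axis and vertical below 0.08 rad and z of caddy in the frame of mat below 0.012 m and linear speed of caddy below 0.02 m/s); the robot touches nothing.
It fails at once if the fingers touch a grip or the pedal (contact force between the fingers and grip_a above 0.5 N or contact force between the fingers and grip_b above 0.5 N or contact force between the fingers and pedal above 0.5 N).
It fails at once if the pedal touches the tray (contact force between pedal and tray above 0.1 N).
It fails at once if a grip is dropped from high up (it falls faster than 2 m/s, a fall of 20 cm) (linear speed of any of grip_a, grip_b above 2 m/s).
It fails at once if the caddy is let go more than 30 mm above the mat (height (world z) of caddy above 0.034 m and contact force between the fingers and caddy below 0.05 N).
It fails at once if a bystander is pushed more than 30 mm (distance of any of tape, pot, jar from where it was at the start of the episode above 0.03 m).
It also fails if it takes over 69 s, if anything falls off the work surface, if the arm or the gripper's body presses on something with over 40 N, if the wrist force passes 120 N, or if a joint passes its speed limit or range.

## Robot

A 6-joint arm with a two-finger parallel gripper is mounted at the origin on the work surface. World frame = base frame: x ahead of the robot, y to its left, z up, the work surface at z = 0. Lengths are in m, angles in rad, forces in N, time in s.
With the tool pointing down it reaches from about 0.35 to 0.85 m from the base axis. Payload 8.1 kg.
Tool frame: the origin (TCP) lies at the centre of the arm's flange, where the gripper is bolted on; the fingertips stand 186 mm ahead of it and the grasp point (between the pads) lies 167 mm ahead of it; z points along the fingers, y is the line along which they close (so a half turn about z gives the same grasp; the last joint's range is limited). The gripper opens to 93 mm and grips with 3 to 60 N. Pads are 15 mm wide; open, the fingers measure 128 mm over their backs; the gripper's body (75 mm by 188 mm) begins 65 mm behind the grasp point.
Start: joints at [-1.363, 0.13, 1.488, -0, 1.523, -0.085], TCP at [0.173, -0.574, 0.405] pointing down, gripper open.
Joint ranges: [-2.96, 2.96], [-0.89, 2.26], [0.02, 2.5], [-1.34, 4.48], [0, 2.73], [-2.66, 2.66]. Speed limits (rad/s): [2.39, 2.39, 2.79, 3.14, 3.14, 3.14].

## Interface

Orientations are given as a rotation vector (axis times angle).
In Python, from plant import robot gives the robot as it stands.
- The arm moves only by the tool apply_moves, never from a script. Its argument "series" is a list of rows, each a list of 2 entries, a list of its own where there are three numbers: the shift along the tool's x, y, z in mm, then the turn, a rotation vector about the tool's x, y, z in rad. A call has 1 to 12 rows; each row shifts and turns the commanded pose from where the row before left it, along the tool's axes as they then stand; what a row does not reach is not made up. A row lasts 1/12 s, in which the tool goes at most 41.7 mm and 7.16 degrees, less where a joint would pass 70% of its speed; a pose out of reach is approached as far as the arm can. A call is refused whole if a number of a shift passes 41.7 or a number of a turn 0.125, either way. A call with a gripper value outside its range is refused whole. "claw" is the opening, from 0 (shut) to 1 (fully open), set as the call begins (left out, the last holds). The fingers move at their own pace and stop on an object; "newtons" is the grip in N (left out, the last holds). Time passes only in rows, so rows that do not move let the fingers close. It gives the time, the measured TCP pose, the force, the opening and the grip force at its end, in the units of the state.
- robot.read_state(): the state, without advancing time (a new reading comes with each control period).
- robot.read_camera(name): name is "side" or "top"; returns (picture, depth): 384x512x3 uint8, blue, green, red; 384x512 float32, m along the optical axis (not along the pixel's ray), 0 where there is no reading.
- robot.calibration(name): a dict with "fx", "fy", "cx", "cy" (pixels), "extrinsics" (4x4, takes a point from world to camera coordinates). Camera axes: x right, y down, z forward; pixel columns grow to the right and rows downward; lengths in m; the calibration is good to about 2 mm. A picture is of the moment at which its call begins. calibration takes no time and is no camera call.
- robot.close_job(): hands the job in; it is judged then, once.
The state is a dict: "t": time; "q": joint angles; "dq": joint speeds; "joint_torque": joint torques, N m; "tool_pos": TCP position; "orientation": TCP orientation; "force": force on the tool from outside, world axes, zero at the start; "wrist_torque": the same for the moment, N m; "opening": finger opening in m; "gripper_force": force on a finger pad.
Only numpy, scipy, OpenCV 4.12 (cv2) and the standard library are available. Lean on these libraries where they do the work, as an engineer would, in place of code of your own. Each camera call takes 0.05 s, during which the arm holds its last target. There are 200 camera calls.

## Working session

There is one attempt and no reset: what is moved stays moved. The work goes in short steps, Python scripts to look and compute and a tool call to move; the robot and the scene stay as the last step left them, time stands still between calls to the robot, and variables do not carry over. Pictures are saved under pics/ and viewed, at most 10 in all, crops included, and the job is handed in when it is done.

Besides the shell and the picture viewer there is one more tool, called as name(argument=value, ...), one argument or row to a line, values as JSON. apply_moves: Moves the arm, as the interface text tells. Its arguments: {"type":"object","properties":{"series":{"type":"array"},"claw":{"type":"number"},"newtons":{"type":"number"}},"required":["series"]}

```bash
mkdir -p pics
cat > h.py <<'E'
import numpy as np,cv2
from plant import robot
from scipy.spatial.transform import Rotation as R
def cloud(n):
    im,d=robot.read_camera(n);c=robot.calibration(n)
    v,u=np.mgrid[:384,:512]
    P=np.stack([(u-c['cx'])/c['fx']*d,(v-c['cy'])/c['fy']*d,d],-1)
    E=np.array(c['extrinsics']);W=(P-E[:3,3])@E[:3,:3]
    W[d==0]=np.nan
    return im,W
def pose():
    s=robot.read_state();return np.array(s['tool_pos']),R.from_rotvec(s['orientation']),s
E
python3 - <<'E'
from h import *
p,r,s=pose();print(s);print(r.as_matrix().round(3))
for n in('top','side'):
    im,W=cloud(n);cv2.imwrite(f'pics/{n}0.png',cv2.resize(im,(800,600)));np.save(f'{n}0.npy',W);cv2.imwrite(f'{n}0.png',im)
    E=np.array(robot.calibration(n)['extrinsics']);print(n,(-E[:3,:3].T@E[:3,3]).round(3),E[2,:3].round(2))
E
```

```text
{'t': 0.0, 'q': array([-1.36338878e+00,  1.31134193e-01,  1.48928703e+00,  8.36987317e-07,
        1.52298871e+00, -8.54149329e-02]), 'dq': array([6.42297735e-04, 4.66379856e-05, 5.82244828e-04, 1.12999620e-03,
       9.13339408e-04, 1.10549872e-03]), 'joint_torque': array([ 2.80740147e-03, -5.59843540e+01, -4.91753912e+01,  7.70401047e-02,
        3.57797602e-02, -1.24445587e-04]), 'tool_pos': array([ 0.17315839, -0.57422778,  0.40369899]), 'orientation': array([-3.10618624e+00, -4.58058212e-01,  1.72600034e-04]), 'force': array([ 0.43542843,  0.17625496, -1.18889534]), 'wrist_torque': array([ 0.01957802, -0.00532767,  0.0158519 ]), 'gripper_force': 0.0, 'opening': 0.09281062800616849}
[[ 0.957  0.289 -0.   ]
 [ 0.289 -0.957  0.002]
 [ 0.    -0.002 -1.   ]]
top [ 0.189 -0.005  1.735] [ 0.19  0.   -0.98]
side [0.321 0.896 0.95 ] [ 0.15 -0.72 -0.68]
```

View pics/top0.png

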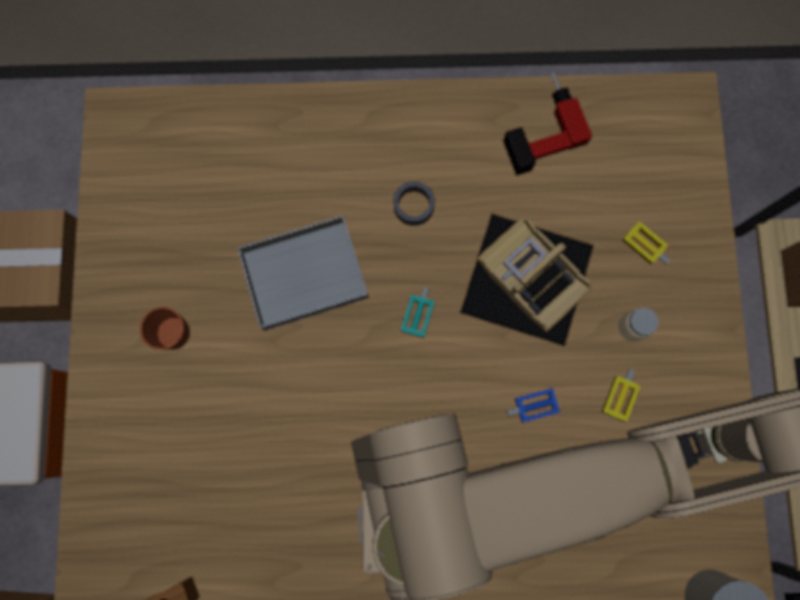

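View pics/side0.png

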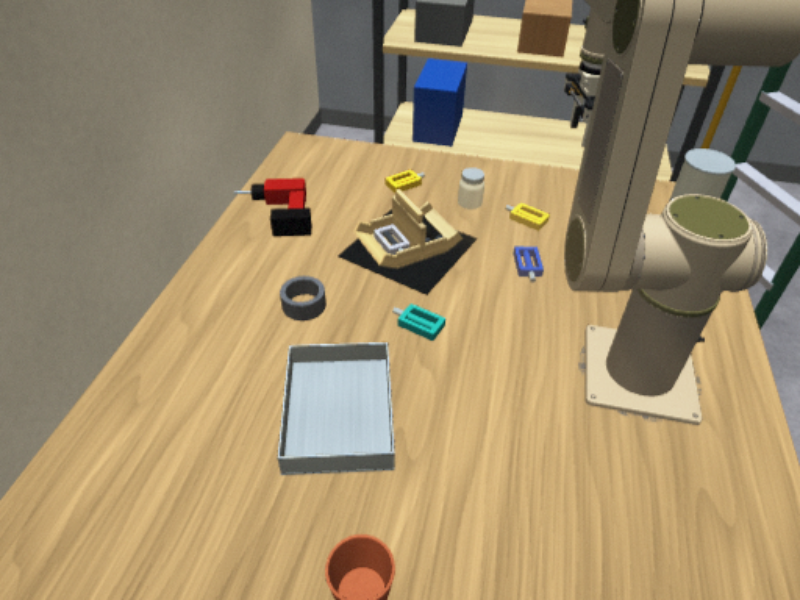

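Both views show a single caddy at top-view pixel (533,272). It holds the aluminium pedal at (525,258) and black grips at (550,292). The lookalikes are loose pedals: teal (418,315), blue (537,405), and yellow (647,242) and (622,398). Tray is at (303,272), mat around the caddy, tape (413,202), pot (165,328), jar (640,322).

Run:
```python
from h import *
for n in('top','side'):
    W=np.load(n+'0.npy');im=cv2.imread(n+'0.png');hsv=cv2.cvtColor(im,cv2.COLOR_BGR2HSV)
    x,y,z=W[...,0],W[...,1],W[...,2]
    print(n)
    def show(name,m):
        pts=W[m][:,:2].astype(np.float32)
        if len(pts)<4: print(name,len(pts));return
        (c,s,a)=cv2.minAreaRect(pts*1000);print(name,len(pts),'c',np.round(c),'size',np.round(s),'ang',round(a,1),'zmed',np.median(W[m][:,2]).round(4))
    v,u=np.mgrid[:384,:512]
    if n=='top': 
        nc=np.hypot(u-341,v-174)<75; nt=np.hypot(u-194,v-174)<70
    C=W[174,341] if n=='top' else C
    T=W[174,194] if n=='top' else T
    nc=np.hypot(x-C[0],y-C[1])<.2; nt=np.hypot(x-T[0],y-T[1])<.2
    show('rail',nc&(z>.115)&(z<.15)&(np.hypot(x-C[0],y-C[1])<.1))
    dark=(hsv[...,2]<40)
    show('mat',cv2.morphologyEx((nc&dark&(abs(z-.004)<.006)).astype(np.uint8),cv2.MORPH_OPEN,np.ones((3,3)))>0)
    show('grips',nc&dark&(z>.02)&(z<.07))
    show('trayrim',nt&(z>.045)&(z<.065))
    show('trayall',cv2.morphologyEx((nt&(z>.003)&(z<.065)&(hsv[...,1]<60)).astype(np.uint8),cv2.MORPH_OPEN,np.ones((3,3)))>0)
    wood=nc&(z>.02)&(z<.15); show('caddy',cv2.morphologyEx(wood.astype(np.uint8),cv2.MORPH_OPEN,np.ones((3,3)))>0)
    ns=[('tape',413,202),('pot',165,328),('jar',640,322),('teal',418,315)]
    if n=='top':
        for k,a,b in ns: print(k,W[int(b*.64),int(a*.64)].round(3))
im=cv2.imread('top0.png');cv2.imwrite('pics/crop.png',cv2.resize(im[125:230,285:390],(600,600),interpolation=2))
```

```text
top
rail 145 c [ 556. -302.] size [ 14. 121.] ang 40.9 zmed 0.1329
mat 831 c [ 551. -289.] size [249. 251.] ang 70.9 zmed 0.004
grips 374 c [ 522. -326.] size [ 61. 115.] ang 40.7 zmed 0.041
trayrim 376 c [573. 242.] size [202. 261.] ang 16.1 zmed 0.0542
trayall 1159 c [579. 249.] size [219. 271.] ang 16.2 zmed 0.0221
caddy 1993 c [ 557. -302.] size [236. 154.] ang 40.7 zmed 0.0369
tape [ 0.749 -0.022  0.005]
pot [0.454 0.573 0.012]
jar [ 0.425 -0.52   0.097]
teal [ 0.467 -0.025  0.023]
side
rail 131 c [ 560. -303.] size [ 18. 124.] ang 40.2 zmed 0.1303
mat 863 c [ 559. -270.] size [219. 255.] ang 70.8 zmed 0.0038
grips 54 c [ 507. -340.] size [28. 87.] ang 18.7 zmed 0.0398
trayrim 626 c [575. 239.] size [200. 265.] ang 16.4 zmed 0.0526
trayall 2175 c [575. 239.] size [200. 266.] ang 16.4 zmed 0.0291
caddy 1663 c [ 559. -304.] size [235. 158.] ang 40.6 zmed 0.0383
```

View pics/crop.png

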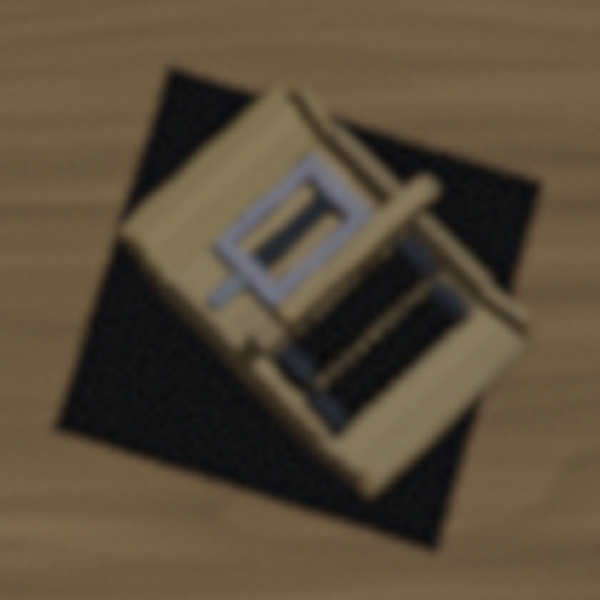

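The crop confirms the choice: silver pedal in the upper-left trough, two black grips with collars in the lower-right trough, rail between them. The rail measures 14 x 121 mm with its top at z≈0.133, as described. The caddy centre is at (0.557,-0.302) and its +y (grip side) points to -139°. The grasp needs tool y at +41°, which leaves joint 6 near zero for pouring toward the robot.

apply_moves(
  series=[
    [[14,-5,0],[0,0,-0.0]],
    [[28,-9,0],[0,0,0]],
    [[36,-12,0],[0,0,0]],
    [[40,-13,0],[0,0,0]],
    [[40,-13,0],[0,0,0]],
    [[40,-13,0],[0,0,0]],
    [[40,-13,0],[0,0,0]],
    [[40,-13,0],[0,0,0]],
    [[40,-13,0],[0,0,0]],
    [[40,-13,0],[0,0,0]],
    [[36,-12,0],[0,0,0]],
    [[28,-10,0],[0,0,0]],
  ],
  claw=1,
  newtons=55,
)

```text
t: 1.1
tool_pos: [0.5372, -0.318, 0.4044]
orientation: [-3.107, -0.461, -0.0]
force: [0.2, 0.0, 0.7]
opening: 0.0928
gripper_force: 0.0
```

apply_moves(
  series=[
    [[16,-6,0],[0,0,-0.06]],
    [[0,0,0],[0,0,-0.12]],
    [[0,0,0],[0,0,-0.12]],
    [[0,0,0],[0,0,-0.12]],
    [[0,0,0],[0,0,-0.12]],
    [[0,0,0],[0,0,-0.12]],
    [[0,0,0],[0,0,-0.12]],
    [[0,0,0],[0,0,-0.12]],
    [[0,0,0],[0,0,-0.12]],
    [[0,0,0],[0,0,-0.12]],
    [[0,0,0],[0,0,-0.12]],
    [[0,0,0],[0,0,-0.12]],
  ],
)

```text
t: 2.1
tool_pos: [0.5486, -0.3098, 0.4043]
orientation: [-2.097, -2.338, -0.0]
force: [-0.1, 1.0, -0.3]
opening: 0.0932
gripper_force: 0.0
```

apply_moves(
  series=[
    [[0,0,0],[0,0,-0.12]],
    [[0,0,0],[0,0,-0.12]],
    [[0,0,0],[0,0,-0.12]],
    [[0,0,0],[0,0,-0.12]],
    [[0,0,0],[0,0,-0.1]],
    [[0,0,0],[0,0,-0.03]],
    [[0,0,0],[0,0,0]],
    [[0,0,0],[0,0,0]],
  ],
)

```text
t: 2.77
tool_pos: [0.5486, -0.3101, 0.4044]
orientation: [-1.309, -2.855, -0.0]
force: [0.4, -0.7, 0.4]
opening: 0.0932
gripper_force: 0.0
```

```bash
cat > st.py <<'E'
from h import *
p,r,s=pose();M=r.as_matrix();print(s['t'],'tcp',p.round(4),'gp',(p+.167*M[:,2]).round(4),'op',round(s['opening'],4),'gf',s['gripper_force'],'F',np.round(s['force'],1),'q',np.round(s['q'],2));print(M.round(3),'yaw y',np.degrees(np.arctan2(M[1,1],M[0,1])).round(2))
E
cat >> st.py <<'E'
import sys
if len(sys.argv)>3:
    t=np.array([float(a) for a in sys.argv[1:4]]);print('to grasp target, tool mm',(M.T@(t-p-.167*M[:,2])*1000).round(1))
E
python3 st.py .557 -.302 .119
```

```text
2.7667 tcp [ 0.5486 -0.3101  0.4044] gp [ 0.5485 -0.31    0.2374] op 0.0932 gf 0.0 F [ 0.4 -0.7  0.4] q [-0.6   0.21  1.4   0.    1.53 -1.31]
[[-0.653  0.758 -0.   ]
 [ 0.758  0.653  0.001]
 [ 0.001  0.    -1.   ]] yaw y 40.73
to grasp target, tool mm [  0.4  11.6 118.4]
```

apply_moves(
  series=[
    [[0,6,0],[0,0,0]],
    [[0,6,5],[0,0,0]],
    [[0,0,12],[0,0,0]],
    [[0,0,16],[0,0,0]],
    [[0,0,16],[0,0,0]],
    [[0,0,16],[0,0,0]],
    [[0,0,16],[0,0,0]],
    [[0,0,14],[0,0,0]],
    [[0,0,12],[0,0,0]],
    [[0,0,8],[0,0,0]],
    [[0,0,3],[0,0,0]],
    [[0,0,0],[0,0,0]],
  ],
)

```text
t: 3.77
tool_pos: [0.5574, -0.3028, 0.2857]
orientation: [-1.307, -2.855, -0.0]
force: [0.6, 0.1, 0.6]
opening: 0.0929
gripper_force: 0.0
```

apply_moves(
  series=[
    [[0,0,0],[0,0,0]],
    [[0,0,0],[0,0,0]],
    [[0,0,0],[0,0,0]],
    [[0,0,0],[0,0,0]],
    [[0,0,0],[0,0,0]],
    [[0,0,0],[0,0,0]],
    [[0,0,0],[0,0,0]],
    [[0,0,0],[0,0,0]],
    [[0,0,0],[0,0,0]],
    [[0,0,0],[0,0,0]],
    [[0,0,0],[0,0,0]],
    [[0,0,0],[0,0,0]],
  ],
  claw=0,
  newtons=55,
)

```text
t: 4.77
tool_pos: [0.5575, -0.3029, 0.2867]
orientation: [-1.308, -2.856, -0.0]
force: [0.3, -0.3, -0.4]
opening: 0.0178
gripper_force: 0.0
```

```bash
python3 st.py .557 -.302 .119
```

```text
4.7667 tcp [ 0.5575 -0.3029  0.2867] gp [ 0.5575 -0.3029  0.1197] op 0.0178 gf 0.0 F [ 0.3 -0.3 -0.4] q [-0.58  0.3   1.51  0.    1.33 -1.29]
[[-0.653  0.757 -0.   ]
 [ 0.757  0.653  0.   ]
 [ 0.     0.    -1.   ]] yaw y 40.79
to grasp target, tool mm [1.1 0.2 0.7]
```

apply_moves(
  series=[
    [[0,0,0],[0,0,0]],
    [[0,0,0],[0,0,0]],
    [[0,0,0],[0,0,0]],
    [[0,0,0],[0,0,0]],
    [[0,0,0],[0,0,0]],
    [[0,0,0],[0,0,0]],
  ],
)

```text
t: 5.27
tool_pos: [0.5573, -0.303, 0.2866]
orientation: [-1.308, -2.856, 0.0]
force: [-3.3, -2.1, 0.2]
opening: 0.0134
gripper_force: 55.0
```

apply_moves(
  series=[
    [[0,0,-2],[0,0,0]],
    [[0,0,-4],[0,0,0]],
    [[0,0,-6],[0,0,0]],
    [[0,0,-10],[0,0,0]],
    [[0,0,-14],[0,0,0]],
    [[0,0,-16],[0,0,0]],
    [[0,0,-16],[0,0,0]],
    [[0,0,-16],[0,0,0]],
    [[0,0,-14],[0,0,0]],
    [[0,0,-12],[0,0,0]],
    [[0,0,-8],[0,0,0]],
    [[0,0,-4],[0,0,0]],
  ],
)

```text
t: 6.27
tool_pos: [0.5578, -0.303, 0.4109]
orientation: [1.307, 2.854, -0.0]
force: [0.4, 0.4, -5.4]
opening: 0.0138
gripper_force: 55.0
```

```bash
python3 st.py .643 .262 .24
python3 - <<'E'
from h import *
im,W=cloud('side');cv2.imwrite('pics/lift.png',cv2.resize(im[40:240,170:400],(690,600)))
E
```

```text
6.2667 tcp [ 0.5578 -0.303   0.4109] gp [ 0.5581 -0.3032  0.2439] op 0.0138 gf 54.99229520559311 F [ 0.4  0.4 -5.4] q [-0.58  0.22  1.38  0.    1.54 -1.29]
[[-0.653  0.757  0.002]
 [ 0.757  0.653 -0.001]
 [-0.002  0.001 -1.   ]] yaw y 40.8
to grasp target, tool mm [372.4 433.6   3.3]
```

View pics/lift.png

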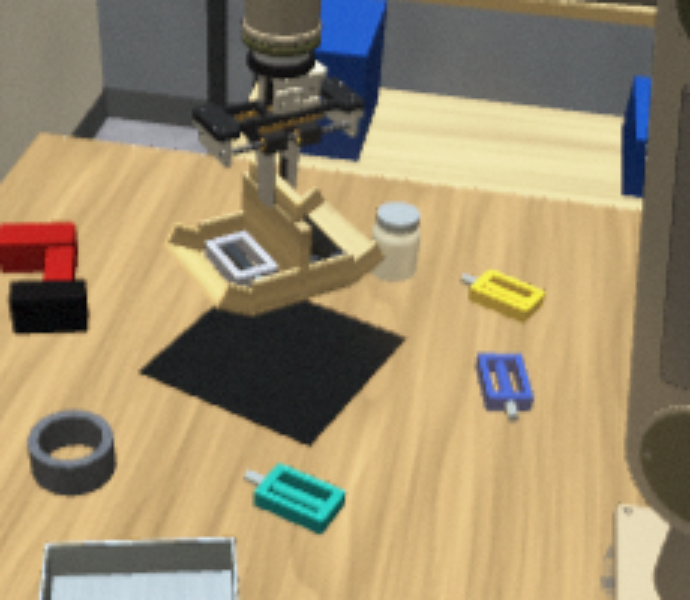

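The caddy hangs level with the pedal lying in its trough. The whole mat is now visible and the tray is clear. Carrying it over.

apply_moves(
  series=[
    [[2,2.4,0],[0,0,0]],
    [[5,6,0],[0,0,0]],
    [[8,9.5,0],[0,0,0]],
    [[12,14,0],[0,0,0]],
    [[15,17.5,0],[0,0,0]],
    [[18,21,0],[0,0,0]],
    [[20,23,0],[0,0,0]],
    [[20,23,0],[0,0,0]],
    [[20,23,0],[0,0,0]],
    [[20,23,0],[0,0,0]],
    [[20,23,0],[0,0,0]],
    [[20,23,0],[0,0,0]],
  ],
)

```text
t: 7.32
tool_pos: [0.5972, -0.0277, 0.4078]
orientation: [-1.306, -2.855, 0.0]
force: [0.7, 0.6, -5.9]
opening: 0.014
gripper_force: 55.0
```

apply_moves(
  series=[
    [[20,23,0],[0,0,0]],
    [[20,23,0],[0,0,0]],
    [[20,23,0],[0,0,0]],
    [[20,23,0],[0,0,0]],
    [[20,23,0],[0,0,0]],
    [[20,23,0],[0,0,0]],
    [[18,21,0],[0,0,0]],
    [[16,19,0],[0,0,0]],
    [[14,16,0],[0,0,0]],
    [[11,13,0],[0,0,0]],
    [[8,9,0],[0,0,0]],
    [[4,5,0],[0,0,0]],
  ],
)

```text
t: 8.32
tool_pos: [0.6394, 0.261, 0.4076]
orientation: [-1.304, -2.856, 0.001]
force: [0.4, -0.5, -5.3]
opening: 0.0137
gripper_force: 55.0
```

apply_moves(
  series=[
    [[0,0,0],[0,0,0.01]],
    [[0,0,0],[0,0,0.03]],
    [[0,0,0],[0,0,0.05]],
    [[0,0,0],[0,0,0.06]],
    [[0,0,0],[0,0,0.06]],
    [[0,0,0],[0,0,0.06]],
    [[0,0,0],[0,0,0.06]],
    [[0,0,0],[0,0,0.05]],
    [[0,0,0],[0,0,0.03]],
    [[0,0,0],[0,0,0.02]],
    [[0,0,0],[0,0,0]],
    [[0,0,0],[0,0,0]],
  ],
)

```text
t: 9.32
tool_pos: [0.6402, 0.2578, 0.4087]
orientation: [1.887, 2.512, -0.0]
force: [0.3, 0.8, -5.8]
opening: 0.0138
gripper_force: 55.0
```

```bash
python3 st.py .641 .2605 .212
python3 - <<'E'
from h import *
for n in('top','side'):
    im,W=cloud(n);z=W[...,2]
    m=(im.max(-1)<45)&(abs(z-.004)<.006)&(np.hypot(W[...,0]-.555,W[...,1]+.289)<.22)
    p=W[cv2.morphologyEx(m.astype(np.uint8),cv2.MORPH_OPEN,np.ones((3,3)))>0][:,:2]
    print(n,'mat',cv2.minAreaRect((p*1000).astype(np.float32)),p.mean(0))
im,W=cloud('side');cv2.imwrite('pics/over.png',cv2.resize(im[70:370,100:400],(600,600)))
E
```

```text
9.3167 tcp [0.6402 0.2578 0.4087] gp [0.6402 0.2578 0.2417] op 0.0138 gf 54.992283806204796 F [ 0.3  0.8 -5.8] q [ 0.31  0.37  1.2  -0.    1.57  0.03]
[[-0.278  0.961 -0.   ]
 [ 0.961  0.278 -0.   ]
 [-0.    -0.    -1.   ]] yaw y 16.15
to grasp target, tool mm [ 2.4  1.5 29.7]
top mat ((551.4928588867188, -290.1540222167969), (251.36062622070312, 253.26625061035156), 70.45561218261719) [ 0.54712338 -0.29025917]
side mat ((552.159423828125, -289.1687316894531), (257.5158996582031, 255.10513305664062), 71.00341796875) [ 0.55308395 -0.27923281]
```

View pics/over.png

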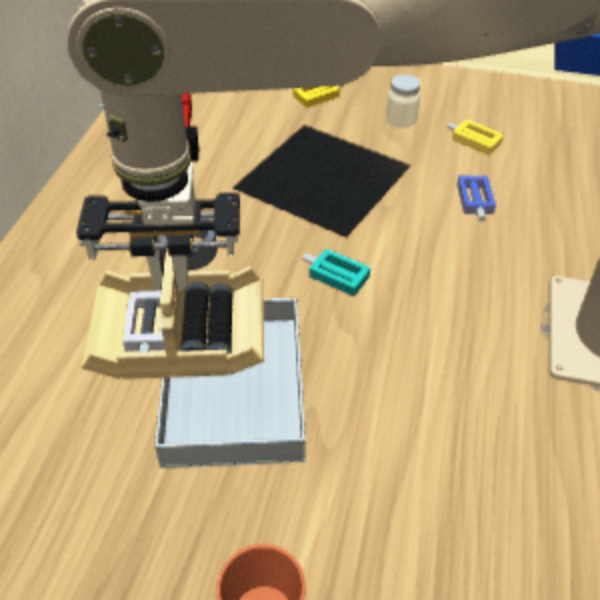

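The caddy is over the outer half of the tray with the grip side toward the robot. Lowering, then tipping about the handle.

apply_moves(
  series=[
    [[0,0,6],[0,0,0]],
    [[0,0,10],[0,0,0]],
    [[0,0,8],[0,0,0]],
    [[0,0,3],[0,0,0]],
    [[0,-3.3,0],[-0.02,0,0]],
    [[0,-6.7,0.1],[-0.04,0,0]],
    [[0,-10,0.3],[-0.06,0,0]],
    [[0,-10,0.3],[-0.06,0,0]],
    [[0,-10,0.3],[-0.06,0,0]],
    [[0,-10,0.3],[-0.06,0,0]],
    [[0,-10,0.3],[-0.06,0,0]],
    [[0,-8.4,0.2],[-0.05,0,0]],
  ],
)

```text
t: 10.47
tool_pos: [0.5752, 0.2397, 0.3679]
orientation: [1.715, 2.282, 0.479]
force: [-0.3, 0.2, -6.4]
opening: 0.0133
gripper_force: 55.0
```

apply_moves(
  series=[
    [[0,-3.3,0],[-0.02,0,0]],
    [[0,-3.3,0],[-0.02,0,0]],
    [[0,-3.3,0],[-0.02,0,0]],
    [[0,-3.3,0],[-0.02,0,0]],
    [[0,-3.3,0],[-0.02,0,0]],
    [[0,-3.3,0],[-0.02,0,0]],
    [[0,-3.3,0],[-0.02,0,0]],
    [[0,-3.3,0],[-0.02,0,0]],
    [[0,0,0],[0,0,0]],
    [[0,0,0],[0,0,0]],
    [[0,0,0],[0,0,0]],
    [[0,0,0],[0,0,0]],
  ],
)

```text
t: 11.47
tool_pos: [0.5539, 0.2335, 0.3561]
orientation: [1.639, 2.181, 0.639]
force: [0.1, -0.2, -5.6]
opening: 0.0138
gripper_force: 55.0
```

```bash
python3 st.py .641 .2605 .212
python3 - <<'E'
from h import *
im,W=cloud('side');cv2.imwrite('pics/tip1.png',cv2.resize(im[150:350,100:300],(600,600)))
E
```

```text
11.4667 tcp [0.5539 0.2335 0.3561] gp [0.6405 0.2585 0.2155] op 0.0138 gf 54.98915445059538 F [ 0.1 -0.2 -5.6] q [ 0.32 -0.09  1.86 -0.03  0.81  0.05]
[[-0.278  0.809  0.518]
 [ 0.96   0.234  0.15 ]
 [ 0.     0.54  -0.842]] yaw y 16.16
to grasp target, tool mm [ 1.7 -1.   3.5]
```

View pics/tip1.png

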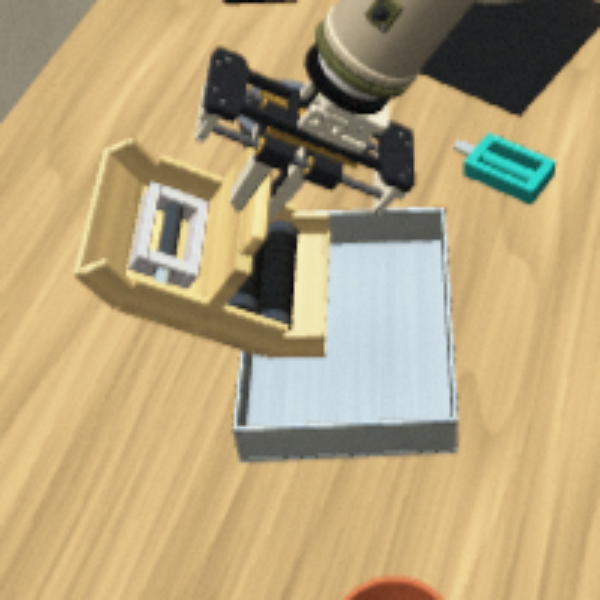

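At 33° both grips are still in the trough, the lip is about 30 mm inside the tray, and the pedal sits still. Tipping on slowly.

apply_moves(
  series=[
    [[0,-3.3,0],[-0.02,0,0]],
    [[0,-3.3,0],[-0.02,0,0]],
    [[0,-3.3,0],[-0.02,0,0]],
    [[0,-3.3,0],[-0.02,0,0]],
    [[0,0,0],[0,0,0]],
    [[0,0,0],[0,0,0]],
    [[0,0,0],[0,0,0]],
    [[0,0,0],[0,0,0]],
    [[0,0,0],[0,0,0]],
    [[0,0,0],[0,0,0]],
    [[0,0,0],[0,0,0]],
    [[0,0,0],[0,0,0]],
  ],
)

```text
t: 12.52
tool_pos: [0.5435, 0.2304, 0.3486]
orientation: [1.598, 2.127, 0.717]
force: [0.1, 0.1, -4.5]
opening: 0.0136
gripper_force: 55.0
```

apply_moves(
  series=[
    [[0,-3.3,0],[-0.02,0,0]],
    [[0,-3.3,0],[-0.02,0,0]],
    [[0,-3.3,0],[-0.02,0,0]],
    [[0,-3.3,0],[-0.02,0,0]],
    [[0,-3.3,0],[-0.02,0,0]],
    [[0,0,0],[0,0,0]],
    [[0,0,0],[0,0,0]],
    [[0,0,0],[0,0,0]],
    [[0,0,0],[0,0,0]],
    [[0,0,0],[0,0,0]],
    [[0,0,0],[0,0,0]],
    [[0,0,0],[0,0,0]],
  ],
)

```text
t: 13.52
tool_pos: [0.5313, 0.2269, 0.3379]
orientation: [1.546, 2.057, 0.81]
force: [0.9, -0.1, -3.8]
opening: 0.0136
gripper_force: 55.0
```

```bash
python3 st.py .641 .2605 .212
python3 - <<'E'
from h import *
im,W=cloud('side');cv2.imwrite('pics/tip2.png',cv2.resize(im[150:350,100:300],(600,600)))
E
```

```text
13.5167 tcp [0.5313 0.2269 0.3379] gp [0.6406 0.2586 0.2157] op 0.0136 gf 54.98964797705412 F [ 0.9 -0.1 -3.8] q [ 0.32 -0.2   2.03 -0.05  0.56  0.08]
[[-0.278  0.703  0.655]
 [ 0.961  0.204  0.19 ]
 [ 0.     0.682 -0.732]] yaw y 16.15
to grasp target, tool mm [ 1.7 -1.9  3.4]
```

View pics/tip2.png

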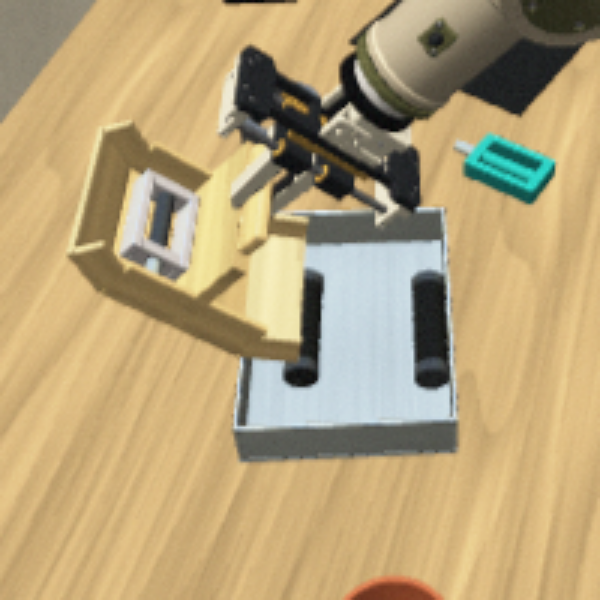

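Both grips lie in the tray at (300,330) and (430,330) and the pedal is still in its trough. Raising, levelling and returning.

apply_moves(
  series=[
    [[0,3.4,-3.7],[0,0,0]],
    [[0,6.8,-7.3],[0,0,0]],
    [[0,6.8,-7.3],[0,0,0]],
    [[0,6.8,-7.3],[0,0,0]],
    [[0,6.8,-7.3],[0,0,0]],
    [[0,3.4,-3.7],[0,0,0]],
    [[0,3.3,0],[0.02,0,0]],
    [[0,6.7,0.1],[0.04,0,0]],
    [[0,10,0.3],[0.06,0,0]],
    [[0,10,0.3],[0.06,0,0]],
    [[0,10,0.3],[0.06,0,0]],
    [[0,10,0.3],[0.06,0,0]],
  ],
)

```text
t: 14.57
tool_pos: [0.571, 0.2385, 0.4174]
orientation: [1.698, 2.26, 0.516]
force: [-0.1, -0.2, -4.5]
opening: 0.0134
gripper_force: 55.0
```

apply_moves(
  series=[
    [[0,10,0.3],[0.06,0,0]],
    [[0,10,0.3],[0.06,0,0]],
    [[0,10,0.3],[0.06,0,0]],
    [[0,10,0.3],[0.06,0,0]],
    [[0,10,0.3],[0.06,0,0]],
    [[0,10,0.3],[0.06,0,0]],
    [[0,6.7,0.1],[0.04,0,0]],
    [[0,5,0.1],[0.03,0,0]],
    [[0,3.3,0],[0.02,0,0]],
    [[0,0,0],[0,0,0]],
    [[0,0,0],[0,0,0]],
  ],
)

```text
t: 15.48
tool_pos: [0.6405, 0.2586, 0.4327]
orientation: [1.887, 2.511, 0.002]
force: [0.5, -0.1, -4.0]
opening: 0.014
gripper_force: 55.0
```

```bash
python3 st.py .552 -.290 .24
```

```text
15.4833 tcp [0.6405 0.2586 0.4327] gp [0.6407 0.2586 0.2657] op 0.014 gf 54.99082937836647 F [ 0.5 -0.1 -4. ] q [ 0.31  0.37  1.16 -0.    1.61  0.03]
[[-0.278  0.96   0.001]
 [ 0.961  0.278  0.   ]
 [-0.     0.001 -1.   ]] yaw y 16.16
to grasp target, tool mm [-502.3 -238.    25.4]
```

apply_moves(
  series=[
    [[-4,-2,0],[0,0,0]],
    [[-9,-4,0],[0,0,0]],
    [[-14,-6.5,0],[0,0,0]],
    [[-19,-9,0],[0,0,0]],
    [[-24,-11.5,0],[0,0,0]],
    [[-26,-12.5,0],[0,0,0]],
    [[-26,-12.5,0],[0,0,0]],
    [[-26,-12.5,0],[0,0,0]],
    [[-26,-12.5,0],[0,0,0]],
    [[-26,-12.5,0],[0,0,0]],
    [[-26,-12.5,0],[0,0,0]],
    [[-26,-12.5,0],[0,0,0]],
  ],
)

```text
t: 16.48
tool_pos: [0.5934, -0.0191, 0.4332]
orientation: [1.887, 2.51, 0.001]
force: [-0.3, -0.4, -4.5]
opening: 0.0134
gripper_force: 55.0
```

apply_moves(
  series=[
    [[-26,-12.5,0],[0,0,0]],
    [[-26,-12.5,0],[0,0,0]],
    [[-26,-12.5,0],[0,0,0]],
    [[-26,-12.5,0],[0,0,0]],
    [[-26,-12.5,0],[0,0,0]],
    [[-26,-12.5,0],[0,0,0]],
    [[-26,-12.5,0],[0,0,0]],
    [[-22,-10,0],[0,0,0]],
    [[-18,-8,0],[0,0,0]],
    [[-15,-7,0],[0,0,0]],
    [[-8,-4,0],[0,0,0]],
    [[-4,-2,0],[0,0,0]],
  ],
)

```text
t: 17.48
tool_pos: [0.549, -0.2907, 0.4329]
orientation: [1.889, 2.509, -0.001]
force: [0.4, 0.5, -4.8]
opening: 0.0135
gripper_force: 55.0
```

apply_moves(
  series=[
    [[0,0,5],[0,0,0]],
    [[0,0,10],[0,0,0]],
    [[0,0,14],[0,0,0]],
    [[0,0,14],[0,0,0]],
    [[0,0,14],[0,0,0]],
    [[0,0,14],[0,0,0]],
    [[0,0,14],[0,0,0]],
    [[0,0,14],[0,0,0]],
    [[0,0,14],[0,0,0]],
    [[0,0,10],[0,0,0]],
    [[0,0,5],[0,0,0]],
    [[0,0,2],[0,0,0]],
  ],
)

```text
t: 18.48
tool_pos: [0.5498, -0.2891, 0.3011]
orientation: [-1.886, -2.51, 0.0]
force: [-0.3, 0.1, -4.3]
opening: 0.0137
gripper_force: 55.0
```

```bash
python3 st.py .552 -.290 .119
```

```text
18.4833 tcp [ 0.5498 -0.2891  0.3011] gp [ 0.5495 -0.2889  0.1341] op 0.0137 gf 54.99061770737171 F [-0.3  0.1 -4.3] q [-0.57  0.26  1.54  0.    1.35 -0.85]
[[-0.278  0.961 -0.002]
 [ 0.961  0.278  0.001]
 [ 0.001 -0.001 -1.   ]] yaw y 16.15
to grasp target, tool mm [-1.7  2.1 15.1]
```

apply_moves(
  series=[
    [[0,0,3],[0,0,0]],
    [[0,0,3],[0,0,0]],
    [[0,0,3],[0,0,0]],
    [[0,0,2],[0,0,0]],
    [[0,0,1.5],[0,0,0]],
    [[0,0,1],[0,0,0]],
    [[0,0,0.6],[0,0,0]],
    [[0,0,0],[0,0,0]],
    [[0,0,0],[0,0,0]],
  ],
)

```text
t: 19.23
tool_pos: [0.5501, -0.2893, 0.2886]
orientation: [1.887, 2.511, 0.0]
force: [0.8, 0.3, -4.5]
opening: 0.0137
gripper_force: 55.0
```

```bash
python3 st.py .552 -.290 .1197
```

```text
19.2333 tcp [ 0.5501 -0.2893  0.2886] gp [ 0.5501 -0.2893  0.1216] op 0.0137 gf 54.990758299827576 F [ 0.8  0.3 -4.5] q [-0.57  0.27  1.55 -0.    1.33 -0.85]
[[-0.278  0.961  0.   ]
 [ 0.961  0.278 -0.   ]
 [-0.     0.    -1.   ]] yaw y 16.16
to grasp target, tool mm [-1.2  1.6  1.9]
```

apply_moves(
  series=[
    [[0,0,0.6],[0,0,0]],
    [[0,0,0.6],[0,0,0]],
    [[0,0,0.6],[0,0,0]],
    [[0,0,0.6],[0,0,0]],
    [[0,0,0],[0,0,0]],
    [[0,0,0],[0,0,0]],
  ],
)

```text
t: 19.73
tool_pos: [0.5501, -0.2892, 0.2865]
orientation: [1.887, 2.512, -0.0]
force: [-2.6, 1.8, 0.3]
opening: 0.0138
gripper_force: 55.0
```

The bench now carries the weight, so I'm letting go and rising.

apply_moves(
  series=[
    [[0,0,0],[0,0,0]],
    [[0,0,0],[0,0,0]],
    [[0,0,0],[0,0,0]],
    [[0,0,0],[0,0,0]],
    [[0,0,0],[0,0,0]],
    [[0,0,0],[0,0,0]],
    [[0,0,0],[0,0,0]],
    [[0,0,0],[0,0,0]],
  ],
  claw=0.7,
)

```text
t: 20.4
tool_pos: [0.5501, -0.2893, 0.2861]
orientation: [-1.887, -2.512, 0.0]
force: [-0.2, 0.6, -0.6]
opening: 0.0618
gripper_force: 0.0
```

apply_moves(
  series=[
    [[0,0,-4],[0,0,0]],
    [[0,0,-8],[0,0,0]],
    [[0,0,-14],[0,0,0]],
    [[0,0,-18],[0,0,0]],
    [[0,0,-20],[0,0,0]],
    [[0,0,-20],[0,0,0]],
    [[0,0,-20],[0,0,0]],
    [[0,0,-20],[0,0,0]],
    [[0,0,-20],[0,0,0]],
    [[0,0,-10],[0,0,0]],
    [[0,0,0],[0,0,0]],
    [[0,0,0],[0,0,0]],
  ],
)

```text
t: 21.4
tool_pos: [0.5502, -0.2893, 0.4411]
orientation: [1.886, 2.51, 0.0]
force: [-0.4, 0.8, -0.7]
opening: 0.0652
gripper_force: 0.0
```

```bash
python3 st.py
python3 - <<'E'
from h import *
im,W=cloud('side');cv2.imwrite('pics/end.png',cv2.resize(im,(800,600)))
m=(np.hypot(W[...,0]-.55,W[...,1]+.289)<.1)&(W[...,2]>.12)&(W[...,2]<.145);print(cv2.minAreaRect((W[m][:,:2]*1000).astype(np.float32)),np.median(W[m][:,2]))
E
```

```text
21.4 tcp [ 0.5502 -0.2893  0.4411] gp [ 0.5504 -0.2894  0.2741] op 0.0652 gf 0.0 F [-0.4  0.8 -0.7] q [-0.57  0.18  1.37  0.    1.59 -0.85]
[[-0.278  0.961  0.002]
 [ 0.961  0.278 -0.001]
 [-0.001  0.001 -1.   ]] yaw y 16.16
((552.331787109375, -289.0326232910156), (13.995368003845215, 118.88131713867188), 16.32830047607422) 0.1326867055235336
```

View pics/end.png

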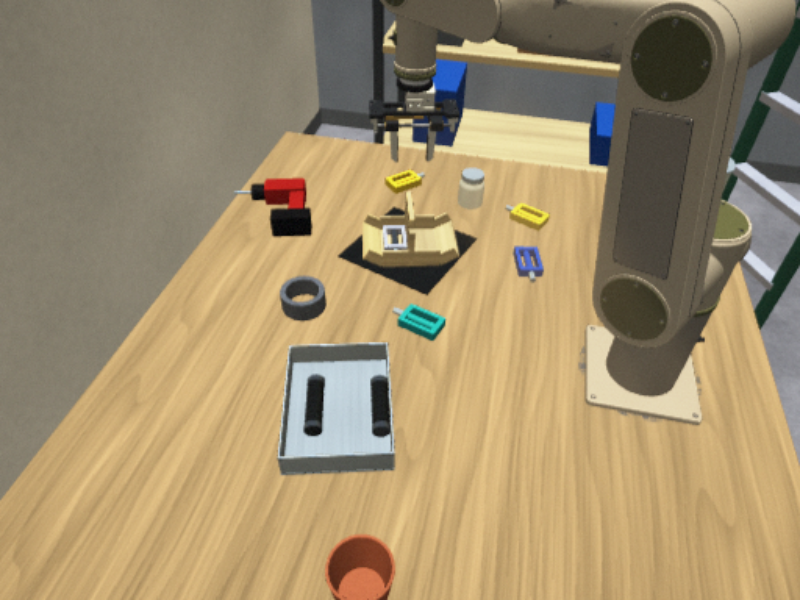

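The caddy stands upright at mid-mat (410,240) with the pedal in its trough (395,237). Both grips are in the tray at (315,405) and (380,405), nothing else has moved, and the gripper is clear.

```bash
python3 -c "
from plant import robot
print(robot.close_job())"
```

```text
the job is handed in; nothing more can be done
None
```

I handed the job in: in the last picture both grips lie in the tray, the pedal is still in its trough, and the caddy stands upright and released at the middle of the mat, with the tape, pot and jar not moved; the hand-in gave no verdict.

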